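# Slide the stock bin home into its cradle and latch it

### The job

Swing open the red latch arm of the grey bench cradle, slide the blue bin along the counter (do not lift it) into the cradle until it is fully home against the back stop, then swing the latch fully shut across it. Leave the black bin and everything else on the counter where it is.

Things in the scene. Friction and masses are not known exactly. Their poses are not given: they have to be found in the camera images.
- blue_bin: Open-topped blue plastic bin to be seated, 0.3-0.6 kg. 110 mm long (x), 84 wide (y), walls 4 thick. Origin: centre of underside, z up. Side walls 55 high for x from -20 to +55, 40 high for x below -20; back wall (+x) 55 high, front wall (-x) 30 high with white label. Small brass parts fixed inside reach 13 mm above the counter. Goes into the cradle +x end first.
- black_bin: A black bin of exactly the same shape and size, with grey parts; leave it alone. Origin and axes as for the blue bin.
- cradle: Grey fixed steel cradle. Origin: on the counter where a fully seated bin's origin lies; x: direction the bin slides in (mouth at -x). No floor. Side rails 35 mm high, inner faces y = +-45, x -28 to +64; flared noses reach y = +-55 at x = -48. Back stop 45 high, 106 wide, face at x = +56. Latch block 34 x 24 x 18 mm at x = -66, y = -72.
- latch (a joint): Angle of the red latch arm about a vertical hinge: 0 = shut, across the cradle's mouth along its +y; grows anticlockwise (seen from above) as it swings outwards, away from the cradle; 1.57 = along the cradle's -x, straight out; stop at 1.9 rad. It stays where it is left.
- latch_hinge (a point): A point on the latch's hinge axis, 25 mm above the counter: at x = -66, y = -72 mm in the cradle's frame. The red arm is a bar 10 mm wide and 12 mm high (19 to 31 mm above the counter), reaching 142 mm from here to the knob.
- latch_knob (a point): Centre of the upright red cylindrical knob at the free end of the latch arm, 22 mm in diameter, 41 to 81 mm above the counter, this point at 61 mm; 142 mm from the hinge axis. A steel stem 12 mm thick joins it to the arm.
- grease_tin: Low yellow-labelled can, 60 mm in diameter, 62 mm high, standing between the bins and the cradle; leave it alone. Origin at the centre of its underside.
- carton: Brown cardboard carton 70 x 100 x 60 mm with a pale band, far side of the counter; leave alone. Origin at the centre of its underside.
- bearing: Steel ball bearing lying flat, 72 mm in diameter, 22 mm high, far side; leave alone. Origin at the centre of its underside.
- jar: Jar with an orange cap, 64 mm in diameter, 85 mm high, far side; leave alone. Origin at the centre of its underside.
- tape: Orange roll of tape lying flat, 84 mm in diameter, 45 mm high, on the near side; leave alone. Origin at the centre of its underside.
- wrench: Steel wrench 160 mm long lying flat near the robot on its left; leave alone. Origin at the middle of its length, underneath.
Things that resemble listed ones, but are neither listed nor needed, are in the scene too. There is more than one size of the blue_bin; the job needs the smaller.

How it is judged:
By the outcome, as a careful person would: the job done as asked, in the order asked, and still so for the second after the job is handed in, with the robot touching nothing.
It also fails if it takes over 72 s, if anything falls off the work surface, if the arm or the gripper's body presses on something with over 40 N, if the wrist force passes 120 N, or if a joint passes its speed limit or range.

### The arm

A 6-joint arm with a two-finger parallel gripper is mounted at the origin on the work surface. World frame = base frame: x ahead of the robot, y to its left, z up, the work surface at z = 0. Lengths are in m, angles in rad, forces in N, time in s.
With the tool pointing down it reaches from about 0.4 to 0.825 m from the base axis. Payload 7 kg.
Tool frame: the origin (TCP) lies on the front face of the gripper's body, between the roots of the fingers; the fingertips stand 73 mm ahead of it and the grasp point (between the pads) lies 54 mm ahead of it; x points along the fingers, y is the direction in which the jaws open and shut, and the axes are right-handed (so a half turn about x gives the same grasp; the last joint's range is limited). The gripper opens to 85 mm and grips with 20 to 120 N. Pads are 22 mm wide; open, the fingers measure 114 mm over their backs; the gripper's body (76 mm by 85 mm) begins 54 mm behind the grasp point. The pads swing forward as they close: fully open they stand 13 mm farther back than shut.
Start: joints at [1.43, 0.359, 0.012, 0, -1.224, -0.288], TCP at [0.281, 0.614, 0.304] pointing down, gripper open.
Joint ranges: [-3.07, 3.07], [-1.43, 2.12], [-1.02, 1.25], [-3.03, 1.67], [-3.05, -0], [-3.03, 3.03]. Speed limits (rad/s): [2.39, 2.39, 3.01, 3.14, 3.14, 3.14].

### API

Orientations are given as [roll, pitch, yaw] about the fixed x, y, z axes, in that order (R = Rz(yaw) Ry(pitch) Rx(roll)).
In Python, from station import observe, read_camera, sign_off gives the robot as it stands.
- The arm moves only by the shell command python3 -m crank 'ROWS' [OPENING]. ROWS is JSON, a list of rows, each a list of 2 entries, a list of its own where there are three numbers: the shift along the tool's x, y, z scaled (see below), then the turn, a rotation vector about the tool's x, y, z scaled (see below). In form: [[[x, y, z], [ax, ay, az]], ...]. A call has 1 to 5 rows; each row is the pose to reach, as a shift and turn from the pose measured when the call began, along the tool's axes at that moment, turning the shorter way round; what a row does not reach only later rows make up. The controller multiplies each number of a shift by 40 cm and each number of a turn by pi rad. A row lasts 1/12 s, in which the tool goes at most 41.7 mm and 7.16 degrees, less where a joint would pass 70% of its speed; a pose out of reach is approached as far as the arm can. A call with a number of a shift or a turn outside -1 to 1 is refused whole. A call with a gripper value outside its range is refused whole. OPENING is the closure, from 0 (fully open) to 1 (shut), set as the call begins (- or left out, the last holds). The fingers move at their own pace and stop on an object; the grip force is fixed at half the most. Time passes only in rows, so rows that repeat a pose let the fingers close. It gives the time, the measured TCP pose, the force and the opening at its end, in the units of the state.
- observe(): the state, without advancing time (a new reading comes with each control period).
- read_camera(name): name is "scene" or "top"; returns a dict with "frame" (420x560x3 uint8, red, green, blue), "K" (3x3 intrinsics, pixels), "view" (4x4, takes a point from world to camera coordinates). Camera axes: x right, y down, z forward; pixel columns grow to the right and rows downward; lengths in m; the calibration is good to about 2 mm. A picture is of the moment at which its call begins. There is no depth.
- sign_off(): hands the job in, once; it reports no verdict.
The state is a dict: "time": time; "q": joint angles; "qvel": joint speeds; "joint_efforts": joint torques, N m; "position": TCP position; "ee_rot": TCP orientation; "force": force on the tool from outside, world axes, zero at the start; "wrist_torque": the same for the moment, N m; "gripper_width": opening from 0.0 (shut) to 1.0 (fully open).
Only numpy, scipy, OpenCV 4.12 (cv2) and the standard library are available. Lean on these libraries where they do the work, as an engineer would, in place of code of your own. Each camera call takes 0.05 s, during which the arm holds its last target. There are 200 camera calls.

## Working session

There is one attempt and no reset: what is moved stays moved. The work goes in short steps, Python scripts to look and compute and a shell command to move; the robot and the scene stay as the last step left them, time stands still between calls to the robot, and variables do not carry over. Pictures are saved under pics/ and viewed, about 8 in all and at most 12, crops included, and the job is handed in when it is done.

```bash
mkdir -p pics; ls
cat > h.py <<'E'
import numpy as np, cv2
from station import observe, read_camera
def snap(n,f=None):
    c=read_camera(n); np.savez('pics/%s.npz'%(f or n),**c)
    cv2.imwrite('pics/%s.png'%(f or n),c['frame'][...,::-1]); return c
def ray(c,u,v,z):
    K,V=np.array(c['K']),np.array(c['view']); R,t=V[:3,:3],V[:3,3]
    d=R.T@np.linalg.inv(K)@[u,v,1]; o=-R.T@t
    return o+d*(z-o[2])/d[2]
def proj(c,p):
    K,V=np.array(c['K']),np.array(c['view']); q=K@(V[:3,:3]@p+V[:3,3]); return q[:2]/q[2]
E
python3 - <<'E'
from h import *
a=snap('scene','s0');b=snap('top','t0')
im=np.vstack([a['frame'],b['frame']])[...,::-1]
for c in(a,b): print(np.round(c['K'],1).tolist(),np.round(c['view'],3).tolist())
print(observe())
E
```

```text
pics
[[388.6, 0.0, 285.0], [0.0, 388.6, 211.7], [0.0, 0.0, 1.0]] [[0.516, 0.856, 0.011, -0.251], [0.681, -0.403, -0.611, -0.312], [-0.519, 0.323, -0.791, 1.253], [0.0, 0.0, 0.0, 1.0]]
[[484.8, 0.0, 278.5], [0.0, 484.8, 212.7], [0.0, 0.0, 1.0]] [[-0.011, -1.0, -0.021, 0.0], [-0.981, 0.014, -0.193, 0.527], [0.193, 0.019, -0.981, 1.295], [0.0, 0.0, 0.0, 1.0]]
{'time': 0.1, 'q': array([ 1.43010747e+00,  3.59334538e-01,  1.11366419e-02, -3.10317294e-04,
       -1.22407906e+00, -2.88094266e-01]), 'qvel': array([ 0.00037643, -0.00296399,  0.00296689,  0.0027773 ,  0.00071182,
       -0.00036645]), 'joint_efforts': array([-1.07896158e-03, -5.84761906e+01,  2.94108242e+01,  6.95454016e+00,
       -3.17094622e-03,  1.11240706e-05]), 'position': array([0.28052508, 0.61359272, 0.30303847]), 'ee_rot': array([ 1.66437542,  1.56928723, -1.90610602]), 'force': array([ 0.35028899,  0.60131709, -0.42686557]), 'wrist_torque': array([-0.02116665, -0.00208749,  0.01302557]), 'gripper_width': 0.9974401057603669}
```

View pics/t0.png

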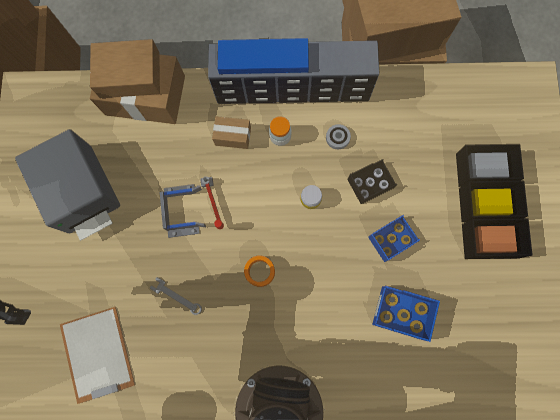

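View pics/s0.png

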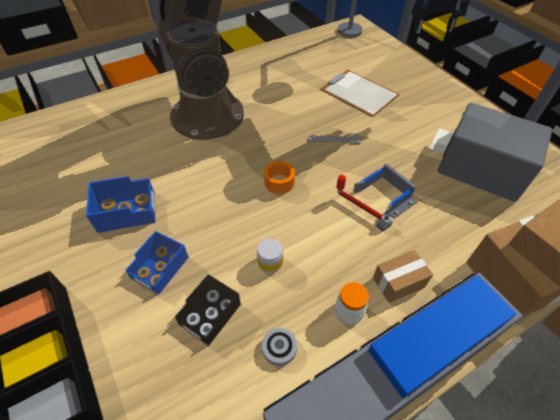

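The top view shows two blue bins, at (394,238) and at (405,312). The first is the same size as the black bin at (372,181), so it should be the smaller one and the target. The cradle is at (190,207), with its latch hinge near (207,182) and the red knob at (219,225). I'll enlarge a crop to confirm the bin and measure.

Run:
```python
from h import *
im=cv2.imread('pics/t0.png')
a=cv2.resize(im[170:245,150:240],None,fx=6,fy=6,interpolation=cv2.INTER_CUBIC)
b=cv2.resize(im[155:345,345:445],None,fx=2.5,fy=2.37,interpolation=cv2.INTER_CUBIC)
b=cv2.resize(im[205:270,360:425],None,fx=6,fy=6,interpolation=cv2.INTER_CUBIC)
for i,(w,s) in enumerate(((a,6),(b,6))):
    pass
o=np.zeros((450,800,3),np.uint8)
o[:,:430]=a[:450,60:490]; o[:390,432:800]=b[:,:368]
cv2.imwrite('pics/c0.png',o)
c=np.load('pics/t0.npz')
for n,u,v,z in [('hinge',207,181,.03),('knob',219,225,.081),('bin',394,238,.03),('big',405,312,.03),('black',372,181,.03),('tin',311,196,.062),('tape',260,271,.045)]: print(n,ray(c,u,v,z).round(3))
```

```text
hinge [0.627 0.198 0.03 ]
knob [0.49  0.155 0.081]
bin [ 0.455 -0.326  0.03 ]
big [ 0.254 -0.344  0.03 ]
black [ 0.62  -0.273  0.03 ]
tin [ 0.571 -0.097  0.062]
tape [0.367 0.046 0.045]
```

View pics/c0.png

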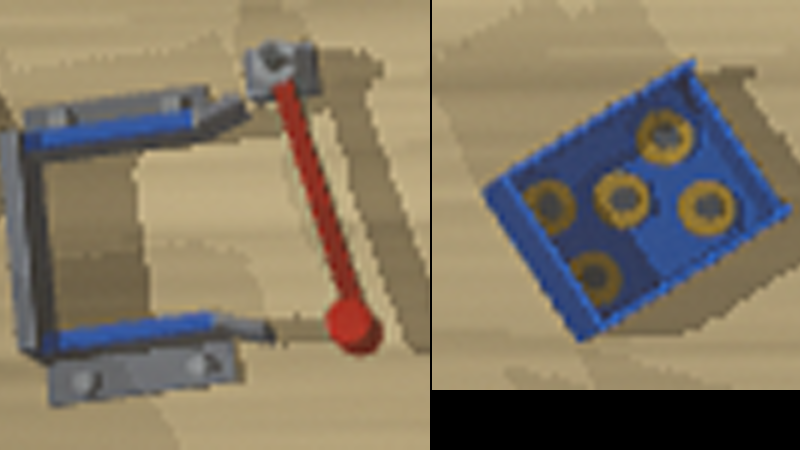

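The small bin's crop shows sides of 39.6 and 30 px, a ratio of 1.32 that matches 110/84. Its tall end appears to be at the left. I'll check that in the scene crop.

Run:
```python
from h import *
im=cv2.imread('pics/s0.png')
a=cv2.resize(im[155:235,330:420],None,fx=5,fy=5,interpolation=cv2.INTER_CUBIC)
b=cv2.resize(im[225:300,120:190],None,fx=5,fy=5,interpolation=cv2.INTER_CUBIC)
o=np.zeros((400,800,3),np.uint8); o[:,:450]=a; o[:375,450:]=b
cv2.imwrite('pics/c1.png',o)
```

```text
(no output)
```

View pics/c1.png

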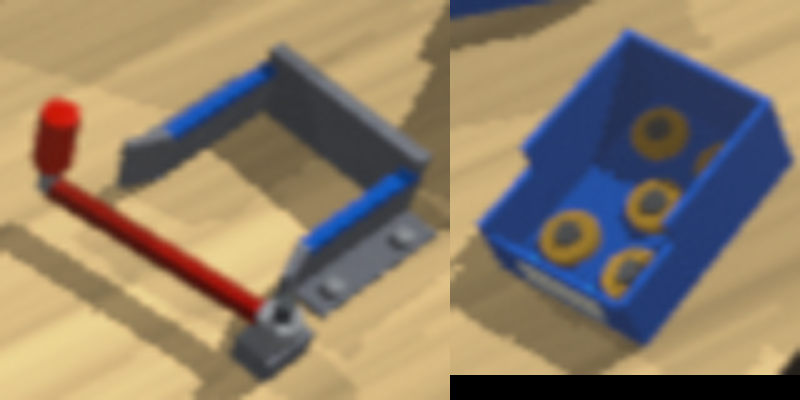

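```bash
cat > fit.py <<'E'
from h import *
from scipy.optimize import least_squares
def fit(obs,x0):
    T=lambda p,l:np.array([p[0]+np.cos(p[2])*l[0]-np.sin(p[2])*l[1],p[1]+np.sin(p[2])*l[0]+np.cos(p[2])*l[1],l[2]])
    f=lambda p:np.concatenate([proj(c,T(p,np.array(l)/1e3))-uv for c,l,uv in obs])
    r=least_squares(f,x0,loss='soft_l1'); return r.x,r.fun.reshape(-1,2)
E
python3 - <<'E'
from fit import *
t=dict(np.load('pics/t0.npz'));s=dict(np.load('pics/s0.npz'))
ta=lambda X,Y:np.array([160+X/6,170+Y/6]); tb=lambda X,Y:np.array([360+(X-432)/6,205+Y/6])
sa=lambda X,Y:np.array([330+X/5,155+Y/5]); sb=lambda X,Y:np.array([120+(X-450)/5,225+Y/5])
b=[(t,(55,-42,55),tb(487,188)),(t,(55,42,55),tb(585,340)),(t,(-55,-42,40),tb(690,65)),(t,(-55,42,40),tb(790,208)),
(s,(55,42,55),sb(628,32)),(s,(55,-42,55),sb(770,100)),(s,(-55,-42,0),sb(640,345)),(s,(-55,42,40),sb(482,225))]
c=[(t,(56,-53,45),ta(18,133)),(t,(56,53,45),ta(38,355)),(t,(-28,-45,35),ta(192,127)),(t,(-28,45,35),ta(215,318)),(t,(-66,-72,33),ta(277,58)),
(s,(56,53,45),sa(272,50)),(s,(56,-53,45),sa(418,165)),(s,(-28,45,35),sa(170,140)),(s,(-28,-45,35),sa(303,243)),(s,(-66,-72,33),sa(283,315))]
for o,x0 in((b,(.45,-.33,2.6)),(c,(.55,.27,1.6))):
    p,r=fit(o,x0); print(p.round(4),r.round(1).tolist())
kt=ray(t,*ta(353,318),.081); ks=ray(s,*sa(60,110),.081); h=[p[0]-.066*np.cos(p[2])+.072*np.sin(p[2]),p[1]-.066*np.sin(p[2])-.072*np.cos(p[2])]
print(h,kt,ks)
for k in(kt,ks):
    d=k[:2]-h; print(np.hypot(*d),np.arctan2(d[1],d[0])-p[2]-np.pi/2)
print(ray(t,311,196,.062),ray(s,270,247,.062))
E
```

```text
[ 0.4563 -0.3249  2.0957] [[0.9, -2.9], [1.5, -1.8], [-0.4, -1.6], [-0.1, 0.2], [-0.1, -2.0], [0.3, -0.9], [0.5, -0.3], [-2.0, -1.3]]
[0.5516 0.2603 1.7008] [[-1.0, -1.5], [-0.7, -1.9], [0.4, -1.1], [-0.0, -2.2], [-1.4, -0.4], [-1.2, -0.8], [-0.1, -0.7], [-0.9, -0.5], [-2.2, -0.3], [-0.6, -0.2]]
[np.float64(0.6315777976700758), np.float64(0.2042039901413755)] [0.49542981 0.15513759 0.081     ] [0.49752072 0.15988899 0.081     ]
0.14471968412602648 -6.06727433534304
0.14119178200496868 -6.093915479046977
[ 0.57102457 -0.09698163  0.062     ] [ 0.57532431 -0.09445097  0.062     ]
```

The crop confirms it: the white label is on the far-right end, so +x, the tall back wall, points towards the robot's left. The fits give:
- **Bin:** (0.456, -0.325), yaw 2.10.
- **Cradle:** (0.552, 0.260), yaw 1.70.
- **Latch:** angle about 0.2, with the knob 0.141–0.145 m from the hinge. That agrees with the given 0.142 m.

Next is the move over the knob.

```bash
cat > plan.py <<'E'
# python3 plan.py x y z phi [x y z phi ...] : cumulative waypoints as shift/turn from the present pose (one call)
# with leading 'seq', each waypoint is relative to the one before (separate calls)
import sys; from h import *
from scipy.spatial.transform import Rotation as R
a=sys.argv[1:]; seq=a[0]=='seq'; a=np.array(a[seq:],float).reshape(-1,4)
o=observe(); p=np.array(o['position']); Q=R.from_euler('xyz',o['ee_rot'])
ty=Q.apply([0,1,0]); print('now',p.round(4),'phi',np.arctan2(ty[1],ty[0]).round(3),'t',round(o['time'],2),'F',np.round(o['force'],1),'w',round(o['gripper_width'],3),'q',np.round(o['q'],2))
for x,y,z,f in a:
    X=np.array([0,0,-1.]);Y=np.array([np.cos(f),np.sin(f),0]);T=R.from_matrix(np.c_[X,Y,np.cross(X,Y)])
    d=Q.inv().apply(np.array([x,y,z])-p)/.4; r=(Q.inv()*T).as_rotvec()/np.pi
    print('[[%.3f,%.3f,%.3f],[%.3f,%.3f,%.3f]]'%(*d,*r))
    if seq: p,Q=np.array([x,y,z]),T
E
python3 plan.py seq .35 .45 .28 -2.6 .43 .30 .26 -3.2 .497 .158 .22 -3.8 .497 .158 .22 1.90 .497 .158 .12 1.90
```

```text
now [0.2805 0.6136 0.303 ] phi -2.0 t 0.1 F [ 0.4  0.6 -0.4] w 0.997 q [ 1.43  0.36  0.01 -0.   -1.22 -0.29]
[[0.058,0.300,-0.328],[0.191,-0.000,-0.000]]
[[0.050,0.022,-0.424],[0.191,-0.000,-0.000]]
[[0.100,-0.188,-0.345],[0.191,0.000,0.000]]
[[0.000,0.000,0.000],[0.186,0.000,0.000]]
[[0.250,0.000,0.000],[0.000,0.000,0.000]]
```

```bash
python3 -m crank '[[[0.058,0.30,-0.328],[0.19,0,0]],[[0.058,0.30,-0.328],[0.19,0,0]],[[0.058,0.30,-0.328],[0.19,0,0]],[[0.058,0.30,-0.328],[0.19,0,0]],[[0.058,0.30,-0.328],[0.19,0,0]]]' 0.5
python3 -m crank '[[[0.05,0.022,-0.424],[0.19,0,0]],[[0.05,0.022,-0.424],[0.19,0,0]],[[0.05,0.022,-0.424],[0.19,0,0]],[[0.05,0.022,-0.424],[0.19,0,0]],[[0.05,0.022,-0.424],[0.19,0,0]]]'
python3 -m crank '[[[0.1,-0.188,-0.345],[0.19,0,0]],[[0.1,-0.188,-0.345],[0.19,0,0]],[[0.1,-0.188,-0.345],[0.19,0,0]],[[0.1,-0.188,-0.345],[0.19,0,0]],[[0.1,-0.188,-0.345],[0.19,0,0]]]'
python3 plan.py seq .497 .158 .22 1.90 .497 .158 .12 1.90
```

```text
time: 0.52
position: [0.3505, 0.445, 0.2791]
ee_rot: [2.109, 1.567, -2.067]
force: [-0.8, 0.2, -0.4]
gripper_width: 0.5
time: 0.93
position: [0.4302, 0.2898, 0.2585]
ee_rot: [2.63, 1.564, -2.152]
force: [-0.6, 0.1, -0.9]
gripper_width: 0.5
time: 1.35
position: [0.4957, 0.1411, 0.2167]
ee_rot: [3.074, 1.56, -2.316]
force: [0.2, 1.0, -0.1]
gripper_width: 0.502
now [0.4957 0.1411 0.2167] phi 2.464 t 1.35 F [ 0.2  1.  -0.1] w 0.502 q [ 0.66  0.18 -0.45  0.   -0.95 -1.34]
[[-0.009,0.024,0.035],[0.179,-0.003,0.001]]
[[0.250,0.000,0.000],[0.000,0.000,0.000]]
```

```bash
python3 -m crank '[[[-0.01,0.024,0.035],[0.09,0,0]],[[-0.01,0.024,0.035],[0.18,0,0]],[[-0.01,0.024,0.035],[0.18,0,0]],[[-0.01,0.024,0.035],[0.18,0,0]],[[-0.01,0.024,0.035],[0.18,0,0]]]'
python3 - <<'E'
from h import *
a=snap('scene','s1');b=snap('top','t1')
o=np.zeros((480,800,3),np.uint8)
o[:,:400]=cv2.resize(a['frame'][130:250,310:410],None,fx=4,fy=4)[...,::-1]
o[:,400:]=cv2.resize(b['frame'][145:265,160:260],None,fx=4,fy=4)[...,::-1]
cv2.imwrite('pics/c2.png',o)
E
python3 plan.py seq .497 .158 .12 1.90
```

```text
time: 1.77
position: [0.4968, 0.1578, 0.2202]
ee_rot: [-2.659, 1.559, -2.339]
force: [0.2, 0.2, -0.2]
gripper_width: 0.501
now [0.4968 0.1579 0.2203] phi 1.897 t 1.87 F [-0.5 -0.6 -0.3] w 0.499 q [ 0.69  0.18 -0.44  0.   -0.96 -1.93]
[[0.251,0.001,0.003],[-0.001,-0.003,0.002]]
```

View pics/c2.png

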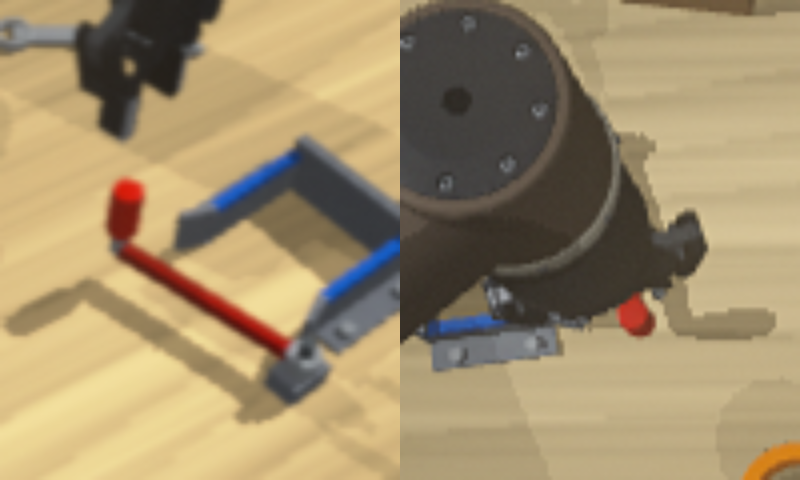

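The knob (crop (125,205)) sits below the gap between the fingers (crop (118,130) and (170,85)), so it's safe to descend.

```bash
python3 -m crank '[[[0.06,0,0],[0,0,0]],[[0.12,0,0],[0,0,0]],[[0.18,0,0],[0,0,0]],[[0.25,0,0],[0,0,0]],[[0.25,0,0],[0,0,0]]]'
python3 - <<'E'
from h import *
a=snap('scene','s2')
cv2.imwrite('pics/c3.png',cv2.resize(a['frame'][130:250,310:430],None,fx=4,fy=4)[...,::-1])
E
cat > arc.py <<'E'
import sys,numpy as np
h=np.array([.6316,.2042]);r=.142
for i,k in enumerate(map(float,sys.argv[2:])):
    a=1.7008+np.pi/2+k; e=float(sys.argv[1]) # e: lead along tangent
    p=h+r*np.array([np.cos(a),np.sin(a)])+e*np.array([-np.sin(a),np.cos(a)]); print('%.4f %.4f .12 %.4f'%(*p,1.7008+k),end=' ')
E
python3 plan.py $(python3 arc.py 0.012 .3 .42 .54 .66 .78)
```

```text
time: 2.28
position: [0.4935, 0.1554, 0.1158]
ee_rot: [-2.766, 1.551, -2.438]
force: [-0.7, -1.3, -0.9]
gripper_width: 0.5
now [0.4946 0.156  0.1181] phi 1.899 t 2.33 F [-0.2  0.1  0.2] w 0.5 q [ 0.69  0.31 -0.55  0.   -0.72 -1.93]
[[-0.004,-0.062,0.013],[-0.032,-0.005,0.002]]
[[-0.004,-0.104,0.023],[-0.071,-0.005,0.002]]
[[-0.004,-0.144,0.039],[-0.109,-0.005,0.001]]
[[-0.004,-0.181,0.059],[-0.147,-0.006,0.001]]
[[-0.004,-0.217,0.083],[-0.185,-0.006,0.001]]
```

View pics/c3.png

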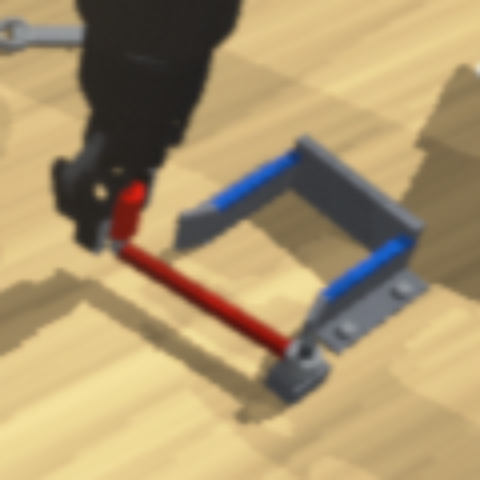

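The knob is caged between the fingers. Swinging it open.

```bash
python3 -m crank '[[[0,-0.062,0.013],[-0.032,0,0]],[[0,-0.104,0.023],[-0.07,0,0]],[[0,-0.144,0.039],[-0.109,0,0]],[[0,-0.181,0.059],[-0.147,0,0]],[[0,-0.217,0.083],[-0.185,0,0]]]'
python3 plan.py $(python3 arc.py 0.012 .9 1.02 1.14 1.26 1.38)
```

```text
time: 2.75
position: [0.555, 0.0841, 0.1204]
ee_rot: [3.015, 1.555, -2.351]
force: [-0.0, 0.8, 1.0]
gripper_width: 0.499
now [0.555  0.0841 0.1204] phi 2.488 t 2.75 F [-0.   0.8  1. ] w 0.499 q [ 0.5   0.37 -0.46  0.01 -0.76 -1.16]
[[0.001,-0.039,0.005],[-0.036,-0.005,-0.001]]
[[0.001,-0.081,0.016],[-0.074,-0.005,-0.001]]
[[0.000,-0.120,0.032],[-0.112,-0.005,-0.002]]
[[-0.000,-0.158,0.052],[-0.150,-0.005,-0.002]]
[[-0.001,-0.193,0.077],[-0.189,-0.005,-0.002]]
```

```bash
python3 -m crank '[[[0,-0.039,0.005],[-0.036,0,0]],[[0,-0.08,0.016],[-0.074,0,0]],[[0,-0.12,0.032],[-0.112,0,0]],[[0,-0.158,0.052],[-0.15,0,0]],[[0,-0.193,0.077],[-0.189,0,0]]]'
python3 plan.py $(python3 arc.py 0.012 1.48 1.58 1.68 1.76 1.82)
```

```text
time: 3.17
position: [0.6364, 0.0612, 0.1221]
ee_rot: [2.478, 1.556, -2.287]
force: [-0.8, 0.4, 0.3]
gripper_width: 0.503
now [0.6364 0.0612 0.1221] phi 3.089 t 3.17 F [-0.8  0.4  0.3] w 0.503 q [ 0.4   0.47 -0.28  0.01 -0.84 -0.46]
[[0.005,-0.032,0.006],[-0.029,-0.003,-0.003]]
[[0.005,-0.066,0.014],[-0.061,-0.003,-0.003]]
[[0.004,-0.100,0.025],[-0.093,-0.003,-0.003]]
[[0.004,-0.126,0.037],[-0.118,-0.003,-0.003]]
[[0.003,-0.145,0.047],[-0.137,-0.003,-0.004]]
```

```bash
python3 -m crank '[[[0,-0.032,0.006],[-0.029,0,0]],[[0,-0.066,0.014],[-0.061,0,0]],[[0,-0.1,0.025],[-0.093,0,0]],[[0,-0.126,0.037],[-0.118,0,0]],[[0,-0.145,0.047],[-0.137,0,0]]]'
python3 -m crank '[[[-0.1,0.02,0],[0,0,0]],[[-0.2,0.02,0],[0,0,0]],[[-0.3,0.02,0],[0,0,0]]]' | head -2
python3 plan.py seq .60 -.12 .23 2.8 .52 -.28 .23 2.4 .4826 -.371 .2 2.096 .4826 -.371 .09 2.096
```

```text
time: 3.58
position: [0.6968, 0.0771, 0.1238]
ee_rot: [2.146, 1.558, -2.182]
force: [-0.4, 0.5, -0.0]
gripper_width: 0.5
time: 3.83
position: [0.6903, 0.0752, 0.247]
now [0.6903 0.0752 0.247 ] phi -2.755 t 3.83 F [1.2 0.3 0.3] w 0.497 q [ 0.39  0.43 -0.01  0.01 -1.14 -0.01]
[[0.050,0.392,-0.366],[0.232,-0.004,-0.003]]
[[0.000,0.054,-0.444],[0.127,0.000,0.000]]
[[0.075,-0.085,-0.231],[0.097,0.000,0.000]]
[[0.275,0.000,0.000],[0.000,0.000,0.000]]
```

```bash
python3 -m crank '[[[0.05,0.392,-0.366],[0.15,0,0]],[[0.05,0.392,-0.366],[0.15,0,0]],[[0.05,0.392,-0.366],[0.15,0,0]],[[0.05,0.392,-0.366],[0.15,0,0]],[[0.05,0.392,-0.366],[0.15,0,0]]]'|head -2
python3 plan.py seq .52 -.28 .23 2.5 .4826 -.371 .2 2.096 .4826 -.371 .09 2.096
```

```text
time: 4.25
position: [0.6024, -0.1147, 0.233]
now [ 0.6024 -0.1147  0.233 ] phi 3.054 t 4.25 F [-0.2 -1.4 -0.2] w 0.505 q [ 0.14  0.31 -0.23  0.01 -1.03 -0.23]
[[0.013,0.169,-0.430],[0.176,-0.004,-0.000]]
[[0.075,-0.061,-0.238],[0.129,0.000,0.000]]
[[0.275,0.000,0.000],[0.000,0.000,0.000]]
```

```bash
python3 -m crank '[[[0.013,0.169,-0.43],[0.176,0,0]],[[0.013,0.169,-0.43],[0.176,0,0]],[[0.013,0.169,-0.43],[0.176,0,0]],[[0.013,0.169,-0.43],[0.176,0,0]],[[0.013,0.169,-0.43],[0.176,0,0]]]'|head -2
python3 -m crank '[[[0.075,-0.061,-0.238],[0.13,0,0]],[[0.075,-0.061,-0.238],[0.13,0,0]],[[0.075,-0.061,-0.238],[0.13,0,0]],[[0.075,-0.061,-0.238],[0.13,0,0]],[[0.075,-0.061,-0.238],[0.13,0,0]]]'|head -2
python3 - <<'E'
from h import *
a=snap('scene','s3')
cv2.imwrite('pics/c4.png',cv2.resize(a['frame'][130:330,70:430],None,fx=2.2,fy=2.2,interpolation=cv2.INTER_CUBIC)[...,::-1])
E
python3 plan.py seq  .4826 -.371 .13 2.096 .4826 -.371 .09 2.096
```

```text
time: 4.67
position: [0.5179, -0.2834, 0.2327]
time: 5.08
position: [0.4791, -0.376, 0.2056]
now [ 0.4797 -0.3752  0.2058] phi 2.087 t 5.13 F [ 0.6 -0.1  0.1] w 0.493 q [-0.34  0.33 -0.28  0.02 -0.96 -0.73]
[[0.189,0.008,0.013],[-0.003,-0.003,0.003]]
[[0.100,0.000,0.000],[0.000,0.000,0.000]]
```

View pics/c4.png

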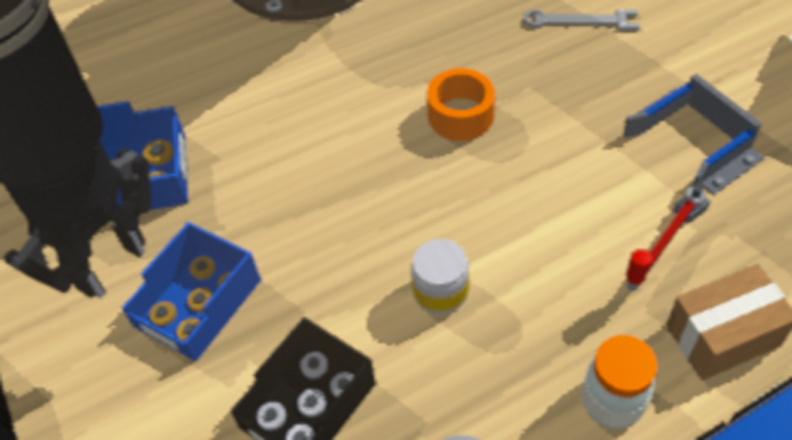

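The latch is open (knob at crop (640,262)), and the gripper is above the front end of the small bin. Descending around its front wall.

```bash
python3 -m crank '[[[0.06,0.01,0.013],[0,0,0]],[[0.12,0.01,0.013],[0,0,0]],[[0.18,0.01,0.013],[0,0,0]],[[0.18,0.01,0.013],[0,0,0]]]'|head -2
python3 - <<'E'
from h import *
a=snap('scene','s4')
cv2.imwrite('pics/c5.png',cv2.resize(a['frame'][210:310,90:210],None,fx=5,fy=5,interpolation=cv2.INTER_CUBIC)[...,::-1])
u,v=640/2.2+70,257/2.2+130
k=ray(a,u,v,.081);d=k[:2]-[.6316,.2042];print(k,np.hypot(*d),(np.arctan2(d[1],d[0])-1.7008-np.pi/2)%(2*np.pi))
E
python3 plan.py seq .4826 -.371 .09 2.096
```

```text
time: 5.47
position: [0.4809, -0.3684, 0.1308]
[0.68768663 0.07197945 0.081     ] 0.1436244575603734 1.8419769908143753
now [ 0.4818 -0.369   0.1329] phi 2.09 t 5.52 F [-0.3 -0.4  0.8] w 0.498 q [-0.33  0.41 -0.36  0.02 -0.81 -0.74]
[[0.107,-0.004,0.000],[-0.002,-0.003,0.003]]
```

View pics/c5.png

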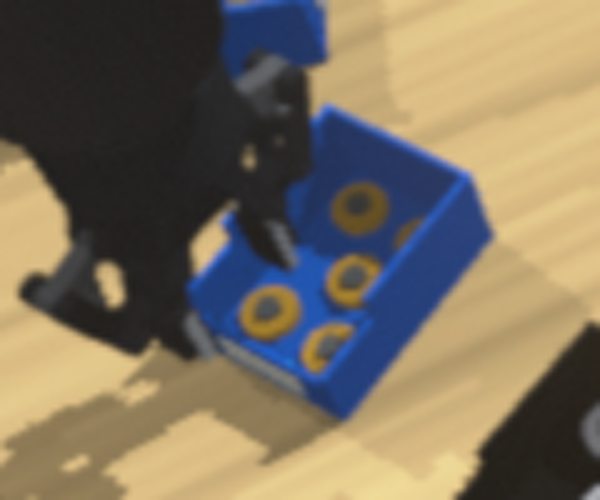

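The latch measures 1.84 rad open. The fingers straddle the front wall (outer tip at (205,340), inner at (290,262)), centred to within about 5 mm. Going down and gripping.

```bash
python3 -m crank '[[[0.05,-0.004,0],[0,0,0]],[[0.107,-0.004,0],[0,0,0]],[[0.107,-0.004,0],[0,0,0]],[[0.107,-0.004,0],[0,0,0]]]'
python3 -m crank '[[[0,0,0],[0,0,0]],[[0,0,0],[0,0,0]],[[0,0,0],[0,0,0]],[[0,0,0],[0,0,0]],[[0,0,0],[0,0,0]]]' 1
python3 plan.py seq .4826 -.371 .09 2.096
```

```text
time: 5.85
position: [0.483, -0.3708, 0.0914]
ee_rot: [-2.472, 1.557, -1.95]
force: [0.2, -0.1, 1.1]
gripper_width: 0.504
time: 6.27
position: [0.4838, -0.3712, 0.0933]
ee_rot: [-2.301, 1.557, -1.779]
force: [-0.3, 1.2, 7.3]
gripper_width: 0.025
now [ 0.4838 -0.3712  0.0933] phi 2.093 t 6.27 F [-0.3  1.2  7.3] w 0.025 q [-0.33  0.46 -0.39  0.02 -0.72 -0.74]
[[0.008,0.002,-0.002],[-0.001,-0.003,0.003]]
```

```bash
cat > bp.py <<'E'
import sys,numpy as np
a=np.array(sys.argv[1:],float).reshape(-1,3)  # bin origin x y yaw -> tool pose
for x,y,f in a: print('%.4f %.4f .0925 %.4f'%(x-.0535*np.cos(f),y-.0535*np.sin(f),f),end=' ')
E
python3 plan.py $(python3 bp.py .456 -.31 2.09 .456 -.29 2.07 .456 -.265 2.04 .456 -.24 2.0 .456 -.225 1.98)
```

```text
now [ 0.4838 -0.3712  0.0933] phi 2.093 t 6.27 F [-0.3  1.2  7.3] w 0.025 q [-0.33  0.46 -0.39  0.02 -0.72 -0.74]
[[0.001,0.034,0.016],[0.001,-0.003,0.003]]
[[0.001,0.077,0.038],[0.007,-0.003,0.003]]
[[-0.000,0.131,0.065],[0.017,-0.003,0.003]]
[[-0.001,0.186,0.091],[0.030,-0.003,0.004]]
[[-0.001,0.218,0.107],[0.036,-0.003,0.004]]
```

```bash
python3 -m crank '[[[0.001,0.034,0.016],[0,0,0]],[[0.001,0.077,0.038],[0.007,0,0]],[[0.001,0.131,0.065],[0.017,0,0]],[[0.001,0.186,0.091],[0.03,0,0]],[[0.001,0.218,0.107],[0.036,0,0]]]'
python3 - <<'E'
from h import *
a=snap('scene','s5')
cv2.imwrite('pics/c6.png',cv2.resize(a['frame'][190:310,90:230],None,fx=5,fy=5,interpolation=cv2.INTER_CUBIC)[...,::-1])
E
python3 plan.py $(python3 bp.py  .456 -.20 1.95 .456 -.17 1.9 .456 -.14 1.85 .457 -.11 1.8 .46 -.09 1.77)
```

```text
time: 6.68
position: [0.4782, -0.2735, 0.0933]
ee_rot: [-1.973, 1.555, -1.564]
force: [0.2, -4.7, 5.1]
gripper_width: 0.026
now [ 0.478  -0.2718  0.0933] phi 1.979 t 6.73 F [-1.5  8.9  7.3] w 0.025 q [-0.15  0.38 -0.53  0.02 -0.66 -1.03]
[[0.001,0.053,0.017],[0.009,-0.002,0.004]]
[[0.000,0.122,0.040],[0.025,-0.002,0.004]]
[[-0.001,0.192,0.063],[0.041,-0.002,0.004]]
[[-0.002,0.261,0.089],[0.057,-0.001,0.004]]
[[-0.003,0.304,0.111],[0.067,-0.001,0.004]]
```

View pics/c6.png

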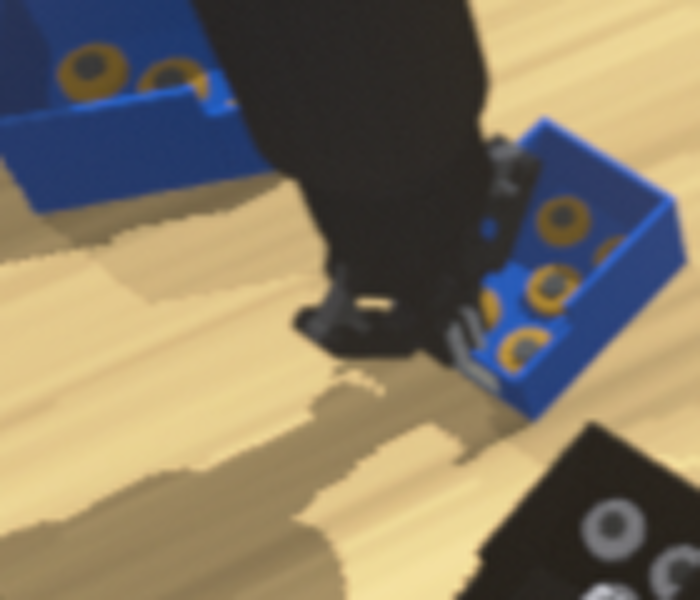

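The bin is gripped by its front wall and has moved with the tool. It stays flat and clear of the black bin. Continuing the slide (9 pictures used).

```bash
python3 -m crank '[[[0,0.053,0.017],[0.009,0,0]],[[0,0.122,0.04],[0.025,0,0]],[[0,0.192,0.063],[0.041,0,0]],[[-0.001,0.261,0.089],[0.057,0,0]],[[-0.001,0.304,0.111],[0.067,0,0]]]'
python3 plan.py $(python3 bp.py  .462 -.07 1.74 .467 -.045 1.72 .475 -.02 1.7 .488 .005 1.7 .495 .015 1.7)
```

```text
time: 7.15
position: [0.4704, -0.1413, 0.0933]
ee_rot: [-1.669, 1.555, -1.473]
force: [-1.0, -5.4, 7.7]
gripper_width: 0.023
now [ 0.4704 -0.1413  0.0933] phi 1.767 t 7.15 F [-1.  -5.4  7.7] w 0.023 q [ 0.12  0.31 -0.66  0.03 -0.61 -1.52]
[[0.001,0.045,0.010],[0.009,-0.000,0.005]]
[[0.000,0.104,0.032],[0.015,-0.000,0.005]]
[[-0.001,0.162,0.061],[0.021,-0.000,0.005]]
[[-0.002,0.217,0.106],[0.021,-0.000,0.005]]
[[-0.002,0.238,0.128],[0.021,-0.000,0.005]]
```

```bash
python3 -m crank '[[[0,0.045,0.01],[0.009,0,0]],[[0,0.104,0.032],[0.015,0,0]],[[0,0.162,0.061],[0.021,0,0]],[[0,0.217,0.106],[0.021,0,0]],[[0,0.238,0.128],[0.021,0,0]]]'
python3 plan.py $(python3 bp.py  .515 .03 1.7 .535 .045 1.7 .553 .063 1.7 .568 .08 1.7 .575 .09 1.7)
```

```text
time: 7.57
position: [0.5028, -0.0363, 0.0932]
ee_rot: [-1.558, 1.554, -1.425]
force: [-6.5, -11.2, 19.1]
gripper_width: 0.024
now [ 0.5028 -0.0363  0.0932] phi 1.704 t 7.57 F [ -6.5 -11.2  19.1] w 0.024 q [ 0.33  0.33 -0.63  0.03 -0.62 -1.79]
[[0.001,0.026,0.052],[0.001,0.000,0.005]]
[[0.001,0.057,0.106],[0.001,0.000,0.005]]
[[0.000,0.095,0.157],[0.001,0.000,0.005]]
[[-0.000,0.133,0.200],[0.001,0.000,0.005]]
[[-0.001,0.155,0.220],[0.001,0.000,0.005]]
```

```bash
python3 -m crank '[[[0,0.026,0.052],[0,0,0]],[[0,0.057,0.106],[0,0,0]],[[0,0.095,0.157],[0,0,0]],[[0,0.133,0.2],[0,0,0]],[[0,0.155,0.22],[0,0,0]]]'
python3 - <<'E'
from h import *
a=snap('scene','s6');b=snap('top','t6')
o=np.zeros((500,800,3),np.uint8)
o[:,:450]=cv2.resize(a['frame'][150:275,308:420],(450,500),interpolation=cv2.INTER_CUBIC)[...,::-1]
o[:400,450:]=cv2.resize(b['frame'][150:270,160:265],(350,400),interpolation=cv2.INTER_CUBIC)[...,::-1]
cv2.imwrite('pics/c7.png',cv2.resize(a['frame'][150:275,260:420],(800,600)[::1],interpolation=cv2.INTER_CUBIC)[...,::-1])
E
python3 plan.py $(python3 bp.py  .572 .105 1.7 .570 .12 1.7 .5685 .135 1.7 )
```

```text
time: 7.98
position: [0.5833, 0.0379, 0.0933]
ee_rot: [-1.542, 1.553, -1.407]
force: [-4.5, -8.9, 13.9]
gripper_width: 0.021
now [0.5836 0.0385 0.0933] phi 1.706 t 8.08 F [0.7 2.4 4. ] w 0.021 q [ 0.41  0.43 -0.44  0.03 -0.7  -1.86]
[[0.002,0.035,-0.007],[0.002,0.001,0.005]]
[[0.001,0.073,-0.007],[0.002,0.001,0.005]]
[[0.000,0.110,-0.006],[0.002,0.001,0.005]]
```

View pics/c7.png

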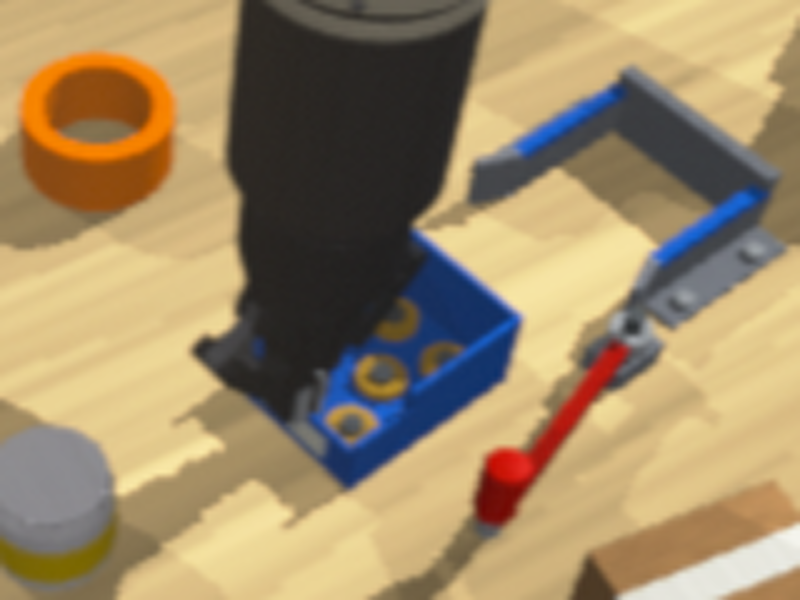

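The bin is flat in front of the cradle, and the latch (knob at (508,475)) is well clear. I'll fit both poses from this crop, using the same points as before so bias cancels.

Run:
```python
from fit import *
s=dict(np.load('pics/s6.npz')); m=lambda X,Y:np.array([260+X/5,150+Y/4.8])
b=[(s,(55,-42,55),m(519,320)),(s,(55,42,55),m(415,232)),(s,(-55,-42,0),m(348,487)),(s,(55,-42,0),m(505,382))]
c=[(s,(56,53,45),m(622,83)),(s,(56,-53,45),m(765,193)),(s,(-28,45,35),m(520,152)),(s,(-28,-45,35),m(662,257)),(s,(-66,-72,33),m(632,326))]
pb,r=fit(b,(.575,.09,1.7));print(pb,r.round(1).tolist())
pc,r=fit(c,(.55,.26,1.7));print(pc,r.round(1).tolist())
d=pb[:2]-pc[:2];f=pc[2];print('bin in cradle',d@[np.cos(f),np.sin(f)],d@[-np.sin(f),np.cos(f)],pb[2]-pc[2])
```

```text
[0.57798739 0.08941465 1.6760066 ] [[1.6, 0.0], [-1.0, -3.0], [-0.9, 0.6], [0.6, 0.2]]
[0.55460781 0.26101992 1.68260363] [[0.3, -2.4], [1.5, -1.9], [0.0, 1.2], [-3.4, 0.4], [-0.1, 0.5]]
bin in cradle -0.1731423451089647 -0.004086825020816336 -0.006597033736674973
```

```bash
python3 plan.py $(python3 bp.py .5725 .105 1.697 .5703 .122 1.697 .568 .14 1.697 .5655 .161 1.697 .5642 .171 1.697)
```

```text
now [0.5836 0.0385 0.0933] phi 1.706 t 8.08 F [0.7 2.4 4. ] w 0.021 q [ 0.41  0.43 -0.44  0.03 -0.7  -1.86]
[[0.002,0.035,-0.006],[0.003,0.001,0.005]]
[[0.001,0.077,-0.006],[0.003,0.001,0.005]]
[[0.000,0.123,-0.006],[0.003,0.001,0.005]]
[[-0.001,0.176,-0.005],[0.003,0.001,0.005]]
[[-0.001,0.201,-0.005],[0.003,0.001,0.005]]
```

```bash
python3 -m crank '[[[0,0.035,-0.006],[0.003,0,0]],[[0,0.077,-0.006],[0.003,0,0]],[[0,0.123,-0.006],[0.003,0,0]],[[0,0.176,-0.006],[0.003,0,0]],[[0,0.2,-0.006],[0.003,0,0]]]'
python3 plan.py $(python3 bp.py .5632 .181 1.697 .5625 .186 1.697 .5617 .191 1.697 .561 .196 1.697 .5605 .201 1.697)
```

```text
time: 8.5
position: [0.5707, 0.1187, 0.0933]
ee_rot: [-1.323, 1.554, -1.196]
force: [1.6, -6.9, 8.4]
gripper_width: 0.02
now [0.5707 0.1187 0.0933] phi 1.698 t 8.5 F [ 1.6 -6.9  8.4] w 0.02 q [ 0.55  0.43 -0.45  0.03 -0.7  -2.01]
[[0.002,0.023,0.001],[0.000,0.001,0.005]]
[[0.001,0.036,0.001],[0.000,0.001,0.005]]
[[0.001,0.048,0.000],[0.000,0.001,0.005]]
[[0.001,0.061,0.000],[0.000,0.001,0.005]]
[[0.001,0.074,0.001],[0.000,0.001,0.005]]
```

```bash
python3 -m crank '[[[0,0.02,0],[0,0,0]],[[0,0.04,0],[0,0,0]],[[0,0.06,0],[0,0,0]],[[0,0.08,0],[0,0,0]],[[0,0.1,0],[0,0,0]]]'
python3 -m crank '[[[0,0.02,0],[0,0,0]],[[0,0.04,0],[0,0,0]],[[0,0.06,0],[0,0,0]],[[0,0.06,0],[0,0,0]]]'
python3 plan.py $(python3 bp.py .553 .2605 1.7)
```

```text
time: 8.92
position: [0.5658, 0.1582, 0.0933]
ee_rot: [-1.326, 1.553, -1.199]
force: [1.4, -6.8, 8.4]
gripper_width: 0.024
time: 9.25
position: [0.5628, 0.1833, 0.0933]
ee_rot: [-1.291, 1.553, -1.164]
force: [-2.8, 2.0, 6.0]
gripper_width: 0.021
now [0.5628 0.1833 0.0933] phi 1.698 t 9.25 F [-2.8  2.   6. ] w 0.021 q [ 0.65  0.44 -0.43  0.03 -0.71 -2.12]
[[0.001,0.061,0.000],[-0.001,0.002,0.005]]
```

```bash
python3 -m crank '[[[0,0.012,0],[0,0,0]],[[0,0.024,0],[0,0,0]],[[0,0.036,0],[0,0,0]],[[0,0.045,0],[0,0,0]],[[0,0.05,0],[0,0,0]]]'
python3 -m crank '[[[0,0.004,0],[0,0,0]],[[0,0.008,0],[0,0,0]],[[0,0.012,0],[0,0,0]],[[0,0.012,0],[0,0,0]]]'
python3 plan.py $(python3 bp.py .553 .2605 1.7)
```

```text
time: 9.67
position: [0.5604, 0.2034, 0.0933]
ee_rot: [-1.294, 1.552, -1.167]
force: [0.1, -5.2, 6.8]
gripper_width: 0.024
time: 10.0
position: [0.5597, 0.2085, 0.0934]
ee_rot: [-1.3, 1.552, -1.173]
force: [-0.8, -4.6, 5.3]
gripper_width: 0.023
now [0.5597 0.2085 0.0934] phi 1.699 t 10.0 F [-0.8 -4.6  5.3] w 0.023 q [ 0.69  0.44 -0.41  0.03 -0.72 -2.16]
[[0.002,-0.003,0.000],[-0.000,0.002,0.006]]
```

Only friction so far, so I'll press on in small steps until the stop shows up as force.

```bash
python3 -m crank '[[[0,0.004,0],[0,0,0]],[[0,0.008,0],[0,0,0]],[[0,0.008,0],[0,0,0]]]'
python3 -m crank '[[[0,0.004,0],[0,0,0]],[[0,0.008,0],[0,0,0]],[[0,0.008,0],[0,0,0]]]'
```

```text
time: 10.25
position: [0.5591, 0.2108, 0.0934]
ee_rot: [-1.385, 1.551, -1.257]
force: [0.5, -7.8, 7.4]
gripper_width: 0.02
time: 10.5
position: [0.5588, 0.2112, 0.0933]
ee_rot: [-1.499, 1.547, -1.372]
force: [7.0, -19.1, 6.6]
gripper_width: 0.023
```

```bash
python3 -m crank '[[[0,0.008,0],[0,0,0]],[[0,0.012,0],[0,0,0]],[[0,0.012,0],[0,0,0]]]'
python3 -m crank '[[[0,0,0],[0,0,0]],[[0,0,0],[0,0,0]],[[0,0,0],[0,0,0]]]' 0.35
python3 plan.py
```

```text
time: 10.75
position: [0.5588, 0.2118, 0.0933]
ee_rot: [-1.591, 1.541, -1.464]
force: [12.9, -26.1, 6.5]
gripper_width: 0.021
time: 11.0
position: [0.5588, 0.2124, 0.093]
ee_rot: [-1.58, 1.542, -1.454]
force: [-0.1, 0.4, 0.3]
gripper_width: 0.44Traceback (most recent call last):
  File "plan.py", line 5, in <module>
    a=sys.argv[1:]; seq=a[0]=='seq'; a=np.array(a[seq:],float).reshape(-1,4)
                        ~^^^
IndexError: list index out of range
```

The force rose to about 29 N with almost no motion, so the bin is against the stop. I've released it. Lifting off and going to the latch knob.

```bash
python3 -m crank '[[[-0.05,0,0],[0,0,0]],[[-0.15,0,0],[0,0,0]],[[-0.25,0,0],[0,0,0]],[[-0.35,0,0],[0,0,0]],[[-0.38,0,0],[0,0,0]]]' 0.5 | head -2
python3 plan.py seq .62 .14 .24 2.3 .67 .09 .24 2.9 .6915 .074 .24 3.54 .6915 .074 .12 3.54
```

```text
time: 11.42
position: [0.5602, 0.2192, 0.2516]
now [0.5602 0.2192 0.2516] phi 1.699 t 11.42 F [0.9 0.3 0.2] w 0.499 q [ 0.71  0.28 -0.24  0.03 -1.06 -2.17]
[[0.035,-0.215,0.123],[-0.191,0.000,0.008]]
[[0.000,-0.176,0.010],[-0.191,0.000,0.000]]
[[0.000,-0.062,-0.026],[-0.204,-0.000,-0.000]]
[[0.300,0.000,0.000],[0.000,0.000,0.000]]
```

```bash
python3 -m crank '[[[0.035,-0.215,0.123],[-0.19,0,0]],[[0.035,-0.215,0.123],[-0.19,0,0]],[[0.035,-0.215,0.123],[-0.19,0,0]],[[0.035,-0.215,0.123],[-0.19,0,0]],[[0.035,-0.215,0.123],[-0.19,0,0]]]' | head -2
python3 -m crank '[[[0,-0.176,0.01],[-0.19,0,0]],[[0,-0.176,0.01],[-0.19,0,0]],[[0,-0.176,0.01],[-0.19,0,0]],[[0,-0.176,0.01],[-0.19,0,0]],[[0,-0.176,0.01],[-0.19,0,0]]]' | head -2
python3 -m crank '[[[0,-0.062,-0.026],[-0.2,0,0]],[[0,-0.062,-0.026],[-0.2,0,0]],[[0,-0.062,-0.026],[-0.2,0,0]],[[0,-0.062,-0.026],[-0.2,0,0]],[[0,-0.062,-0.026],[-0.2,0,0]]]' | head -2
python3 - <<'E'
from h import *
a=snap('scene','s7');b=snap('top','t7')
o=np.zeros((450,800,3),np.uint8)
o[:,:500]=cv2.resize(a['frame'][155:245,320:420],None,fx=5,fy=5,interpolation=cv2.INTER_CUBIC)[...,::-1]
o[:,500:]=cv2.resize(b['frame'][170:245,155:205],None,fx=6,fy=6,interpolation=cv2.INTER_CUBIC)[...,::-1]
cv2.imwrite('pics/c8.png',o)
E
python3 plan.py .6915 .074 .12 3.54
```

```text
time: 11.83
position: [0.6207, 0.1398, 0.2395]
time: 12.25
position: [0.671, 0.0906, 0.2405]
time: 12.67
position: [0.6928, 0.0759, 0.2406]
now [0.6927 0.0759 0.2408] phi -2.757 t 12.77 F [ 0.2 -1.1  0.6] w 0.504 q [ 0.4   0.43 -0.04  0.03 -1.1  -0.03]
[[0.302,0.005,0.004],[-0.005,-0.007,0.001]]
```

View pics/c8.png

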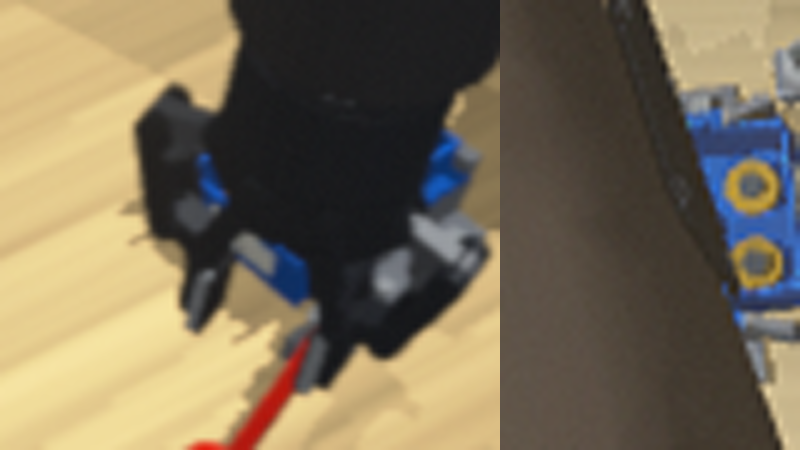

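The view of the bin is blocked by the arm, though it is inside the rails. I'll check numerically that the gripper is over the knob (seen at crop (203,446) or so).

Run:
```python
from h import *
c=dict(np.load('pics/s7.npz'))
f=c['frame'].astype(int); m=(f[...,0]>150)&(f[...,1]<50)&(f[...,2]<50)
v,u=np.nonzero(m[200:300,330:390]); v+=200;u+=330
for r in range(v.min(),v.max()+1,3): print(r,u[v==r].min(),u[v==r].max())
print(proj(c,np.array([.6927,.0759,.081])),proj(c,np.array([.6927,.0759,.17])))
```

```text
226 379 379
229 377 378
232 375 377
235 373 376
238 371 373
241 369 371
244 360 369
247 357 367
250 360 365
[363.73513351 247.70810217] [371.29425335 223.94659711]
```

```bash
python3 -m crank '[[[0.06,0.014,0],[0,0,0]],[[0.12,0.014,0],[0,0,0]],[[0.18,0.014,0],[0,0,0]],[[0.24,0.014,0],[0,0,0]],[[0.3,0.014,0],[0,0,0]]]'
python3 plan.py $(python3 arc.py -0.012 1.74 1.62 1.5 1.38 1.26)
```

```text
time: 13.18
position: [0.6889, 0.0722, 0.1198]
ee_rot: [-2.982, 1.548, -1.032]
force: [-0.0, 0.8, 0.1]
gripper_width: 0.502
now [0.6889 0.0722 0.1198] phi -2.762 t 13.18 F [-0.   0.8  0.1] w 0.502 q [ 0.4   0.53 -0.17  0.03 -0.86 -0.04]
[[-0.001,0.069,0.008],[0.026,-0.007,0.001]]
[[-0.001,0.111,0.018],[0.064,-0.007,0.002]]
[[-0.002,0.151,0.032],[0.102,-0.007,0.002]]
[[-0.002,0.189,0.051],[0.140,-0.007,0.003]]
[[-0.003,0.225,0.075],[0.178,-0.007,0.003]]
```

```bash
python3 -m crank '[[[0,0.069,0.008],[0.026,0,0]],[[0,0.111,0.018],[0.064,0,0]],[[0,0.151,0.032],[0.102,0,0]],[[0,0.189,0.051],[0.14,0,0]],[[0,0.225,0.075],[0.178,0,0]]]'
python3 plan.py $(python3 arc.py -0.012 1.14 1.02 .9 .78 .66)
```

```text
time: 13.6
position: [0.5936, 0.0671, 0.1186]
ee_rot: [-2.38, 1.548, -1.0]
force: [0.3, 1.1, 0.2]
gripper_width: 0.5
now [0.5936 0.0671 0.1186] phi 2.951 t 13.6 F [0.3 1.1 0.2] w 0.5 q [ 0.45  0.41 -0.4   0.03 -0.76 -0.67]
[[-0.004,0.040,0.005],[0.035,-0.005,0.005]]
[[-0.005,0.082,0.016],[0.073,-0.005,0.006]]
[[-0.006,0.122,0.031],[0.111,-0.004,0.006]]
[[-0.007,0.159,0.052],[0.150,-0.004,0.006]]
[[-0.008,0.194,0.076],[0.188,-0.004,0.006]]
```

```bash
python3 -m crank '[[[0,0.04,0.005],[0.035,0,0]],[[0,0.082,0.016],[0.073,0,0]],[[0,0.122,0.031],[0.111,0,0]],[[0,0.159,0.052],[0.15,0,0]],[[0,0.194,0.076],[0.188,0,0]]]'
python3 plan.py $(python3 arc.py -0.012 .56 .46 .36 .26 .18)
```

```text
time: 14.02
position: [0.5226, 0.1126, 0.117]
ee_rot: [-1.733, 1.548, -0.954]
force: [1.2, -0.1, 0.5]
gripper_width: 0.499
now [0.5226 0.1126 0.117 ] phi 2.349 t 14.02 F [ 1.2 -0.1  0.5] w 0.499 q [ 0.59  0.33 -0.55  0.04 -0.7  -1.41]
[[-0.008,0.033,0.004],[0.028,-0.001,0.007]]
[[-0.009,0.068,0.012],[0.060,-0.000,0.007]]
[[-0.010,0.101,0.023],[0.092,-0.000,0.007]]
[[-0.011,0.134,0.038],[0.124,0.000,0.007]]
[[-0.011,0.159,0.052],[0.149,0.001,0.007]]
```

```bash
python3 -m crank '[[[-0.008,0.033,0.004],[0.028,0,0]],[[-0.009,0.068,0.012],[0.06,0,0]],[[-0.01,0.101,0.023],[0.092,0,0]],[[-0.01,0.134,0.038],[0.124,0,0]],[[-0.01,0.159,0.052],[0.149,0,0]]]'
python3 plan.py $(python3 arc.py -0.012 .13 .08 .03 0 -.02)
```

```text
time: 14.43
position: [0.4922, 0.174, 0.1198]
ee_rot: [-1.208, 1.548, -0.908]
force: [1.1, -0.4, -0.0]
gripper_width: 0.498
now [0.4922 0.174  0.1198] phi 1.871 t 14.43 F [ 1.1 -0.4 -0. ] w 0.498 q [ 0.73  0.31 -0.57  0.03 -0.7  -2.03]
[[-0.001,0.013,0.002],[0.013,0.003,0.007]]
[[-0.001,0.031,0.004],[0.029,0.003,0.007]]
[[-0.002,0.048,0.008],[0.045,0.003,0.006]]
[[-0.002,0.059,0.010],[0.054,0.003,0.006]]
[[-0.002,0.066,0.012],[0.061,0.003,0.006]]
```

```bash
python3 -m crank '[[[0,0.013,0.002],[0.013,0,0]],[[0,0.031,0.004],[0.029,0,0]],[[0,0.048,0.008],[0.045,0,0]],[[0,0.059,0.01],[0.055,0,0]],[[0,0.059,0.01],[0.055,0,0]]]'
python3 -m crank '[[[0,0.005,0],[0,0,0]],[[0,0.01,0],[0,0,0]],[[0,0.015,0],[0,0,0]],[[0,0.015,0],[0,0,0]]]'
python3 plan.py $(python3 arc.py -0.012 0)
```

```text
time: 14.85
position: [0.4892, 0.1979, 0.1194]
ee_rot: [-1.064, 1.547, -0.941]
force: [3.9, -5.0, 0.2]
gripper_width: 0.497
time: 15.18
position: [0.4889, 0.1993, 0.1191]
ee_rot: [-1.269, 1.541, -1.151]
force: [20.1, -31.3, 1.3]
gripper_width: 0.5
now [0.4889 0.1993 0.1191] phi 1.689 t 15.18 F [ 20.1 -31.3   1.3] w 0.5 q [ 0.78  0.32 -0.56  0.04 -0.71 -2.26]
[[-0.002,-0.004,0.000],[-0.004,0.003,0.009]]
```

The stop was reached at about 37 N. I'll recentre the fingers, lift off and move clear for a final check.

```bash
python3 -m crank '[[[0,-0.02,0],[0,0,0]],[[0,-0.025,0],[0,0,0]],[[-0.1,-0.025,0],[0,0,0]],[[-0.2,-0.025,0],[0,0,0]],[[-0.3,-0.025,0],[0,0,0]]]'
python3 -m crank '[[[-0.1,-0.1,0],[0,0,0]],[[-0.18,-0.2,0],[0,0,0]],[[-0.18,-0.3,0],[0,0,0]],[[-0.18,-0.4,0],[0,0,0]],[[-0.18,-0.48,0],[0,0,0]]]'
python3 -m crank '[[[0,-0.1,0],[0,0,0]],[[0,-0.2,0],[0,0,0]],[[0,-0.3,0],[0,0,0]],[[0,-0.4,0],[0,0,0]],[[0,-0.4,0],[0,0,0]]]'
python3 - <<'E'
from h import *
a=snap('scene','s8');b=snap('top','t8')
o=np.zeros((590,800,3),np.uint8)
o[:450,:450]=cv2.resize(a['frame'][155:245,330:420],None,fx=5,fy=5,interpolation=cv2.INTER_CUBIC)[...,::-1]
o[:450,450:]=cv2.resize(b['frame'][165:255,155:225],(350,450),interpolation=cv2.INTER_CUBIC)[...,::-1]
o[450:,:]=cv2.resize(b['frame'][110:330,:],(800,140))[...,::-1]
cv2.imwrite('pics/c9.png',o)
E
```

```text
time: 15.6
position: [0.4882, 0.1931, 0.2406]
ee_rot: [-1.299, 1.541, -1.185]
force: [1.4, 1.3, -0.7]
gripper_width: 0.499
time: 16.02
position: [0.5087, 0.0117, 0.3196]
ee_rot: [-1.146, 1.541, -1.034]
force: [1.2, 1.1, 0.2]
gripper_width: 0.501
time: 16.43
position: [0.5271, -0.1517, 0.324]
ee_rot: [-1.127, 1.541, -1.022]
force: [0.6, 0.4, -0.6]
gripper_width: 0.5
```

View pics/c9.png

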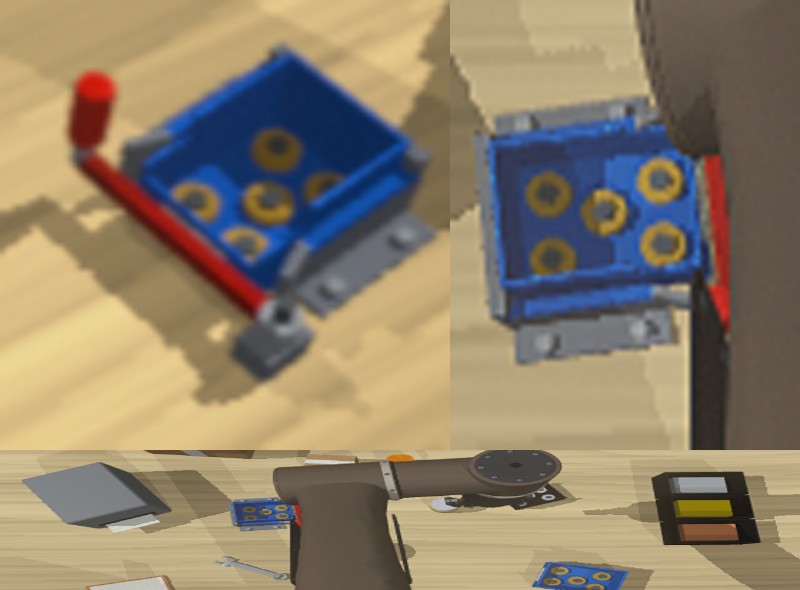

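Both views show the bin seated against the back stop, with the red arm across its mouth. A last numeric check of the knob angle and the seating:

Run:
```python
from h import *
s=dict(np.load('pics/s8.npz')); k=ray(s,330+96/5,155+82/5,.081);d=k[:2]-[.6316,.2042]
print('latch r, angle',np.hypot(*d),(np.arctan2(d[1],d[0])-1.7008-np.pi/2+np.pi)%(2*np.pi)-np.pi)
f=1.7008
for uv in((285,50),(408,147)):
    p=ray(s,330+uv[0]/5,155+uv[1]/5,.055)[:2]-[.5516,.2603]; print('bin back corner in cradle (expect 55,+-42)',1e3*p@[np.cos(f),np.sin(f)],1e3*p@[-np.sin(f),np.cos(f)])
s0=dict(np.load('pics/s0.npz'))
for n,(r0,r1,c0,c1) in dict(black=(270,345,170,245),tin=(235,275,252,290),tape=(158,198,258,300),jar=(280,330,335,372),carton=(250,300,372,436),bearing=(325,368,258,300),wrench=(130,146,305,365),bigbin=(170,225,80,150)).items():
    g=lambda c:cv2.cvtColor(c['frame'],cv2.COLOR_RGB2GRAY)
    print(n,cv2.minMaxLoc(cv2.matchTemplate(g(s)[r0-8:r1+8,c0-8:c1+8],g(s0)[r0:r1,c0:c1],5))[1::2])
```

```text
latch r, angle 0.14147351267737834 -0.010563726284544828
bin back corner in cradle (expect 55,+-42) 52.88828770810474 39.262016653265775
bin back corner in cradle (expect 55,+-42) 50.83445058244397 -47.67197616003923
black (0.9806007146835327, (8, 8))
tin (0.9998432397842407, (8, 8))
tape (0.6430186629295349, (9, 8))
jar (0.98297518491745, (8, 8))
carton (0.9999030232429504, (8, 8))
bearing (0.9998852610588074, (8, 8))
wrench (0.5414168834686279, (8, 8))
bigbin (0.9229653477668762, (8, 8))
```

The latch reads -0.01 rad, i.e. shut, and nothing else has moved. The tape and wrench scores are low only because of the arm and its shadow, and their match offsets are within 1 px. The bin corners read 2–4 mm short, which is close to the reading error, so I'll use my last picture for a model overlay to settle it.

```bash
python3 - <<'E'
from h import *
f=1.7008;T=lambda l:np.array([.5516+np.cos(f)*l[0]-np.sin(f)*l[1],.2603+np.sin(f)*l[0]+np.cos(f)*l[1],l[2]*1])
o=np.zeros((560,800,3),np.uint8)
for i,(n,r0,c0) in enumerate((('t8',180,158),('s8',158,348))):
    c=dict(np.load('pics/%s.npz'%n)); k=8; w,h=50,70
    im=cv2.resize(c['frame'][r0:r0+h,c0:c0+w],None,fx=k,fy=k,interpolation=cv2.INTER_CUBIC)[...,::-1].copy()
    q=lambda *l:tuple(int(v) for v in (proj(c,T(np.array(l)/1e3))-[c0,r0]+.5)*k)
    L=lambda a,b,col:cv2.line(im,q(*a),q(*b),col,1)
    L((55,-42,55),(55,42,55),(0,255,255));L((55,-42,55),(-20,-42,55),(0,255,255));L((55,42,55),(-20,42,55),(0,255,255));L((-55,-42,30),(-55,42,30),(0,255,255))
    L((56,-53,45),(56,53,45),(0,255,0));L((-61,-60,31),(-61,60,31),(255,0,255));L((-71,-60,31),(-71,60,31),(255,0,255))
    o[:,i*400:i*400+400]=im
cv2.imwrite('pics/c10.png',o)
E
python3 - <<'E'
from h import *
f=1.7008;T=lambda l:np.array([.5516+np.cos(f)*l[0]-np.sin(f)*l[1],.2603+np.sin(f)*l[0]+np.cos(f)*l[1],l[2]])
def prof(n,z,xs,ys):
    c=dict(np.load('pics/%s.npz'%n)); F=c['frame'].astype(np.float32)
    for x in xs:
        P=np.array([proj(c,T(np.array([x,y,z])/1e3)) for y in ys],np.float32)
        print(x,cv2.remap(F,P[:,0].copy(),P[:,1].copy(),1).reshape(-1,3).mean(0).round().astype(int).tolist(),end=' ')
    print()
print('top z55 (bin rim 51..55)');prof('t8',55,range(42,72,2),np.linspace(-30,30,31))
print('top z45 before: stop face at 56');prof('t0',45,range(42,72,2),np.linspace(-30,30,31))
print('scene z30: front rim -55..-51, arm -71..-61');prof('s8',30,range(-76,-40,2),np.linspace(-25,25,31))
E
```

```text
top z55 (bin rim 51..55)
42 [51, 58, 87] 44 [51, 58, 86] 46 [51, 58, 86] 48 [51, 57, 83] 50 [50, 59, 89] 52 [53, 83, 140] 54 [72, 107, 160] 56 [104, 114, 130] 58 [117, 118, 121] 60 [117, 119, 122] 62 [136, 131, 119] 64 [163, 148, 115] 66 [166, 149, 112] 68 [165, 149, 112] 70 [165, 148, 112] 
top z45 before: stop face at 56
42 [128, 113, 83] 44 [115, 102, 77] 46 [81, 75, 64] 48 [63, 61, 57] 50 [63, 60, 57] 52 [63, 60, 55] 54 [66, 64, 61] 56 [95, 95, 96] 58 [111, 113, 117] 60 [108, 110, 114] 62 [107, 109, 113] 64 [117, 114, 108] 66 [143, 130, 102] 68 [149, 132, 97] 70 [147, 131, 97] 
scene z30: front rim -55..-51, arm -71..-61
-76 [89, 44, 30] -74 [85, 26, 18] -72 [97, 21, 15] -70 [122, 22, 15] -68 [146, 24, 16] -66 [157, 27, 19] -64 [156, 35, 29] -62 [144, 49, 50] -60 [119, 63, 73] -58 [84, 67, 91] -56 [52, 64, 105] -54 [39, 67, 124] -52 [51, 78, 138] -50 [73, 89, 129] -48 [90, 93, 107] -46 [97, 94, 93] -44 [98, 95, 91] -42 [96, 95, 95]
```

The profiles settle it. The bin's back rim is centred at x ≈ 53–54 mm (51–55 expected) and meets the grey stop with no gap. The front rim is at about -54 and the arm is centred at about -66. Handing in.

```bash
python3 -c "
from station import sign_off; print(sign_off())"
```

```text
the job is handed in; nothing more can be done
None
```

I handed the job in: the smaller blue bin is fully home in the cradle and the red latch is shut across it. I swung the latch open to about 1.84 rad and slid the bin along the counter, gripped by its front wall. I pushed it against the back stop (about 29 N) and swung the latch shut until it hit its stop (about 37 N). The arm's last move ended at about 16.4 s, with the gripper well clear.

- **Latch:** the last camera check read -0.01 rad, which is shut.
- **Seating:** two checks disagreed slightly. Corners picked by eye read 2–4 mm short of home. The intensity profiles put the back rim at 51–55 mm, touching the stop, as expected. The profiles and the push force agree, so I take the bin as home.
- **Other objects:** the black bin, tin, jar, carton, bearing and larger blue bin show no shift. The tape and wrench matched within 1 px but scored only 0.64 and 0.54. I put that down to the arm and its shadow and did not check it separately.
- **Not seen:** a final overlay picture was refused because I had reached the 12-picture limit, so I used the intensity profiles instead.

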